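# Home and pin the vial carousel of a headspace sampler

## Task

Set the sampler's vial carousel to its home position: with a fingertip on the rim of the carousel in the open recess, turn it until its one empty well stands centred under the loading port, and let it come to rest there. Then take the homing plug from its parking block and seat it through the port into that well, fully home with its shoulder on the deck, and let go of it. Work gently, because the carousel's bearing and the clear deck do not stand hard pressing, and leave the other things on the bench where they are.

Things in the scene. Friction and masses are not known exactly. Their poses are not given: they have to be found in the camera images.
- carousel (a joint): carousel angle (rad): 0 = the empty home well is exactly under the loading port; positive = anticlockwise seen from above. Starts at 0.7 to 1.9, so clockwise is the short way. No stops. Its motor drags: about 3 N along the rim move it, and it stays where it is left. A fingertip drives it by friction only: it slips under a light press and holds from about 6 to 8 N; over 30 N harms the bearing
- axis (a point): on the carousel's axis at the height of the deck's top. Carousel: grey disc 250 mm wide, 6 mm thick, black ribbed edge; on it a ring of ten aluminium wells (centres 72 mm from the axis, ring out to 90 mm, 17 mm high), nine with vials whose steel caps stand 7 mm higher, one empty: the home well, 24 mm wide, with a dark raised bar on its hub side. Disc bare from 93 to 125 mm from the axis
- port (a point): centre of the loading port at the deck's top face: round hole of 24 mm through the deck, with a flat steel bezel, 72 mm from the axis towards the sampler's own -y. The deck and the carousel under it must not be loaded over 30 N through the plug. Axes as sampler
- recess (a point): middle of the thumb recess, at deck-top height over the bare rim, 108 mm from the axis towards the sampler's +y. The deck is cut away there beyond 90 mm from the axis, for own x -100 to +100 mm, and open to the side: a fingertip can follow the rim some 38 degrees either way. The rim's top face is 31.5 to 39 mm below this point: it differs from unit to unit, is not measured, must be felt
- sampler: white bench unit 300 x 280 mm with a clear deck 6 mm thick, its top 150 mm above the bench; it stands fixed, turned up to 0.3 rad. Origin under the carousel's axis at bench height; own x from its black front panel to its back, y to the recess side, z up
- plug_head (a point): centre of the homing plug's gripping head: upright aluminium knob 31 mm wide, 40 mm high, on a steel shoulder 33 mm wide, 4 mm thick; below it a steel stem 21.6 mm wide, 30 mm long, its last 6 mm tapered to 13 mm. Shoulder underside 24 mm and stem tip 54 mm below this point. About 0.11 to 0.22 kg. Home, the shoulder lies on the deck and the tip is 8 to 15 mm deep in the well
- plug_shoulder (a point): centre of the underside of the plug's shoulder, on the plug's axis, 24 mm below plug_head; z up along the plug
- plug: the homing plug as a whole; origin at plug_shoulder
- block: the plug's parking block: fixed, grey, 70 x 70 x 36 mm, with a hole 24.5 mm wide and 33 mm deep in which the plug stands at the start, shoulder on the block's top; origin under its centre
- bottle: bystander: capped amber jar, 68 mm wide, 150 mm high; origin under its centre
- rack: bystander: white vial rack 120 x 80 mm with capped vials, 76 mm high; origin under its centre
- driver: bystander: screwdriver lying on the bench; origin at its underside
Things that resemble listed ones, but are neither listed nor needed, are in the scene too. Of the things like the plug, leave any that is blue; of the rest the larger one is meant.

How it is judged:
By the outcome, as a careful person would: the job done as asked, in the order asked, and still so for the second after the job is handed in, with the robot touching nothing.
It also fails if it takes over 72 s, if anything falls off the work surface, if the arm or the gripper's body presses on something with over 40 N, if the wrist force passes 120 N, or if a joint passes its speed limit or range.

## Robot

A 6-joint arm with a two-finger parallel gripper is mounted at the origin on the work surface. World frame = base frame: x ahead of the robot, y to its left, z up, the work surface at z = 0. Lengths are in mm, angles in rad, forces in N, time in s.
With the tool pointing down it reaches from about 325 to 875 mm from the base axis. Payload 4.4 kg.
Tool frame: the origin (TCP) lies on the centre line of the jaws, within the pads' length; the fingertips stand ahead of it and the grasp point (between the pads) lies 6 mm ahead of it (ctrl.tcp_to_tips is the z of the fingertips in the tool frame, in mm); z points along the fingers, y is the direction in which the jaws open and shut (so a half turn about z gives the same grasp; the last joint's range is limited). The gripper opens to 85 mm and grips with 20 to 120 N. Pads are 22 mm wide; open, the fingers measure 114 mm over their backs; the gripper's body (76 mm by 85 mm) begins 54 mm behind the grasp point. The pads swing forward as they close: fully open they stand 13 mm farther back than shut.
Start: joints at [1.032, 0.207, 1.542, -0, 1.393, -0.15], TCP at [217.98, 532.083, 256.282] pointing down, gripper open.
Joint ranges: [-2.73, 2.73], [-0.86, 2.22], [0.23, 2.46], [-1.11, 4.25], [0.08, 2.63], [-2.82, 2.82]. Speed limits (rad/s): [2.79, 2.79, 3.14, 3.14, 3.14, 3.14].

## Interface

Orientations are given as a 3x3 rotation matrix whose columns are the frame's x, y, z axes.
In Python, from plant import ctrl, sensors, optics gives the robot as it stands. Calls block until the motion is done:
- ctrl.move_ptp(position, orientation): joint-space move of the TCP to a pose.
- ctrl.move_l(position, rot=None, vel=150, threshold=None): straight line of the TCP; rot=None keeps the orientation; vel is the mean speed in mm/s. With threshold (N) it stops when the force on the tool has changed by that much, and returns True; else False.
- ctrl.set_joints(angles): joint-space move.
- ctrl.gripper_to(opening, force=None): finger opening in mm; force is the grip in N (None keeps the last); returns when the fingers have stopped.
- ctrl.hold(seconds).
- ctrl.solve_ik(position, orientation): joint angles nearest the present ones, or None.
- sensors.read_state(): the state.
- optics.grab_frame(name): name is "side" or "top" or "wrist"; returns (picture, depth): 480x640x3 uint8, red, green, blue; 480x640 float32, mm along the optical axis (not along the pixel's ray), 0 where there is no reading.
- optics.camera_params(name): a dict with "mtx" (3x3 intrinsics, pixels), "R" (3x3) and "t" (3): a world point X has camera coordinates R X + t; the wrist camera has in their place "T_tool_cam" (4x4, takes a point from camera to tool coordinates, whose origin is the TCP and whose axes are the flange's). Camera axes: x right, y down, z forward; pixel columns grow to the right and rows downward; lengths in mm; the calibration is good to about 2 mm. The wrist camera is an equidistant fisheye: a pixel r from the principal point sees the ray r / f radians off the axis. A picture is of the moment at which its call begins: read the wrist's pose just before it. camera_params takes no time and is no camera call.
A pose or a line that the arm cannot do raises ctrl.MotionError and nothing moves.
- ctrl.finish_job(): hands the job in, once; it reports no verdict.
The state is a dict: "t": time; "q": joint angles; "qvel": joint speeds; "tau": joint torques, N m; "eef_pos": TCP position; "eef_rot": TCP orientation; "force": force on the tool from outside, world axes, zero at the start; "wrist_torque": the same for the moment, N m; "grip_width": finger opening in mm.
Only numpy, scipy, OpenCV 4.12 (cv2) and the standard library are available. Lean on these libraries where they do the work, as an engineer would, in place of code of your own. Each camera call takes 0.05 s, during which the arm holds its last target. There are 200 camera calls.

## Working session

There is one attempt and no reset: what is moved stays moved. The work goes in short steps, each a Python script; the robot and the scene stay as the last script left them, time stands still between calls to the robot, and variables do not carry over. Pictures are saved under pics/ and viewed, about 8 in all and at most 12, crops included, and the job is handed in when it is done.

```bash
ls; mkdir -p pics; python3 - <<'E'
from plant import ctrl, sensors, optics
import cv2,numpy as np
for n in ("top","side"):
    p,d=optics.grab_frame(n); cv2.imwrite(f"pics/{n}0.png",p[:,:,::-1]); np.savez(f"pics/{n}0.npz",p=p,d=d)
    c=optics.camera_params(n); print(n,c["mtx"].round(1).tolist(),c["R"].round(4).tolist(),c["t"].round(1).tolist())
print(optics.camera_params("wrist"),ctrl.tcp_to_tips); print(sensors.read_state())
E
```

```text
pics
top [[570.1, 0.0, 317.7], [0.0, 570.1, 231.8], [0.0, 0.0, 1.0]] [[-0.0182, -0.9997, 0.0153], [-0.994, 0.0165, -0.1079], [0.1076, -0.0172, -0.994]] [24.5, 537.1, 1232.2]
side [[594.8, 0.0, 319.5], [0.0, 594.8, 228.6], [0.0, 0.0, 1.0]] [[-0.9911, -0.1329, -0.0103], [-0.0659, 0.5557, -0.8287], [0.1158, -0.8207, -0.5595]] [522.9, 119.5, 1237.9]
{'mtx': array([[371.64829954,   0.        , 328.73686632],
       [  0.        , 371.64829954, 239.79211252],
       [  0.        ,   0.        ,   1.        ]]), 'T_tool_cam': array([[ 5.78580821e-04, -9.58332808e-01, -2.85653451e-01,
         7.27072389e+01],
       [ 9.99999792e-01,  6.36334386e-04, -1.09361248e-04,
         2.73758389e-01],
       [ 2.86575585e-04, -2.85653328e-01,  9.58332977e-01,
        -1.17697393e+02],
       [ 0.00000000e+00,  0.00000000e+00,  0.00000000e+00,
         1.00000000e+00]])} 25.0
{'t': 0.1, 'q': array([ 1.03150273e+00,  2.07364207e-01,  1.54286202e+00,  1.48989828e-05,
        1.39350859e+00, -1.50486482e-01]), 'qvel': array([ 0.00212218, -0.00069335, -0.00244701, -0.00198667,  0.00106804,
       -0.00089919]), 'tau': array([-3.55529528e-04, -3.84094763e+01, -2.92549431e+01, -1.62375050e-04,
        4.84010117e-03,  1.80945119e-05]), 'eef_pos': array([217.63236203, 531.51411415, 255.20096796]), 'eef_rot': array([[-9.25360735e-01,  3.79086102e-01, -1.11265025e-03],
       [ 3.79087586e-01,  9.25358985e-01, -1.83060043e-03],
       [ 3.35645724e-04, -2.11575765e-03, -9.99997705e-01]]), 'force': array([-0.48817367,  0.55201897, -0.39358293]), 'wrist_torque': array([-0.01479361,  0.03716494, -0.00382212]), 'grip_width': 85.13500049118558}
```

View pics/top0.png

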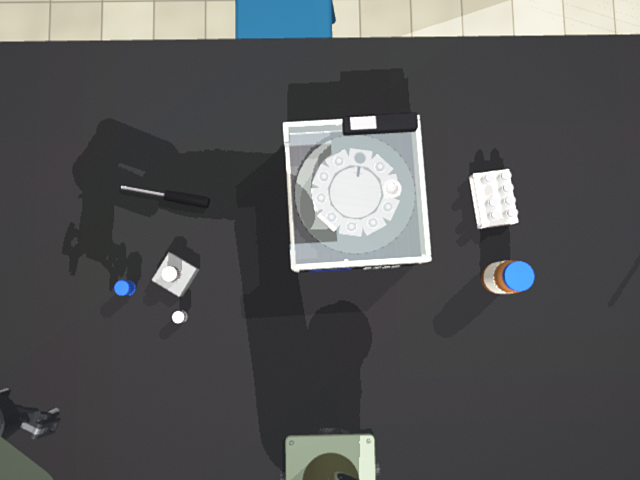

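View pics/side0.png

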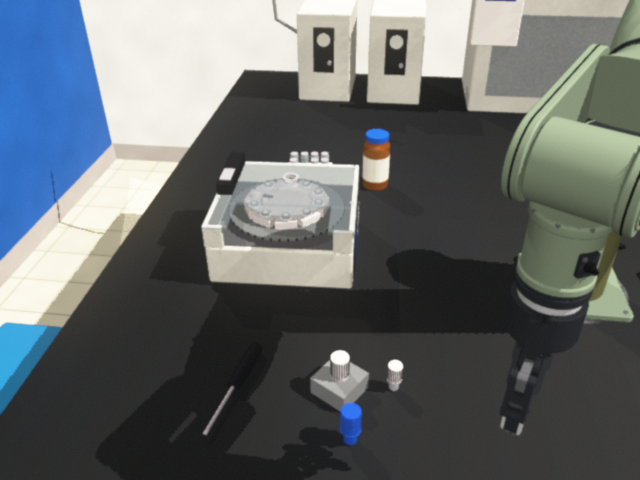

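Top view: the sampler is at about (360,192) with the recess on the left and the port bezel at (392,187). The home well with its bar is at (360,157), so the angle is about +1.5 rad.

Plug-like things are the one in the block at (169,273), a blue one at (123,288) and a small white one at (179,317). I take the block one because it is larger, not blue and standing in the block. I'll confirm it in an enlarged crop.

```bash
cat > h.py <<'E'
import numpy as np,cv2
from plant import ctrl, sensors, optics
C={n:optics.camera_params(n) for n in("top","side","wrist")}
def ray(n,u,v,st=None):
    c=C[n];K=c["mtx"];x=(u-K[0,2])/K[0,0];y=(v-K[1,2])/K[1,1]
    if n=="wrist":
        r=np.hypot(x,y);s=np.sin(r)/r if r>1e-9 else 1
        d=np.array([x*s,y*s,np.cos(r)]);T=c["T_tool_cam"]
        R=st["eef_rot"]@T[:3,:3];o=st["eef_rot"]@T[:3,3]+st["eef_pos"];return o,R@d
    return -c["R"].T@c["t"],c["R"].T@np.array([x,y,1.])
def onz(n,u,v,z,st=None):
    o,d=ray(n,u,v,st);return o+d*(z-o[2])/d[2]
def proj(X,st):   # world -> wrist pixel
    T=C["wrist"]["T_tool_cam"];K=C["wrist"]["mtx"]
    p=T[:3,:3].T@(st["eef_rot"].T@(np.array(X)-st["eef_pos"])-T[:3,3])
    r=np.hypot(p[0],p[1]);th=np.arctan2(r,p[2]);return K[0,0]*th*p[0]/r+K[0,2],K[1,1]*th*p[1]/r+K[1,2]
E
python3 - <<'E'
from h import *
p=cv2.imread("pics/top0.png")
a=cv2.resize(p[105:275,275:440],None,fx=3.4,fy=3.4,interpolation=cv2.INTER_CUBIC)
b=cv2.resize(p[245:335,105:205],None,fx=2.3,fy=2.3,interpolation=cv2.INTER_CUBIC)
o=np.zeros((590,800,3),np.uint8);o[:a.shape[0],:a.shape[1]]=a;o[:b.shape[0],565:565+b.shape[1]]=b
s=cv2.imread("pics/side0.png")[340:450,300:410];s=cv2.resize(s,None,fx=2,fy=2);o[240:460,565:785]=s
cv2.imwrite("pics/crop1.png",o)
d=np.load("pics/top0.npz")["d"]
def P(u,v):
    c=C["top"];z=d[v,u];K=c["mtx"];return (c["R"].T@(np.array([(u-K[0,2])/K[0,0]*z,(v-K[1,2])/K[1,1]*z,z])-c["t"])).round(1)
for uv in[(169,273),(185,285),(123,288),(179,317),(392,187),(360,192),(320,250),(400,250),(345,170),(300,200),(310,160),(380,123),(515,276),(495,200),(360,157),(412,200)]:print(uv,P(*uv))
for n,uv in(("plug",(169,273)),):print(n,onz("top",*uv,100))
E
```

```text
(169, 273) [450.1 328.4  84.3]
(185, 285) [425.4 305.5  35.5]
(123, 288) [420.8 426.6  74.6]
(179, 317) [357.7 312.9  57.6]
(392, 187) [ 613.8 -135.1  145.4]
(360, 192) [603.6 -69.4 150.2]
(320, 250) [487.5  13.5 155.4]
(400, 250) [ 485.1 -146.2  150.6]
(345, 170) [649.5 -40.3 148.9]
(300, 200) [594.7  52.1 117.1]
(310, 160) [678.6  30.  117.9]
(380, 123) [ 737.4 -110.4  178.2]
(515, 276) [ 429.3 -373.8  150.8]
(495, 200) [ 594.6 -366.1   78. ]
(360, 157) [675.3 -71.2 151.6]
(412, 200) [ 585.4 -173.6  152. ]
plug [449.45194646 324.62279409 100.        ]
```

View pics/crop1.png

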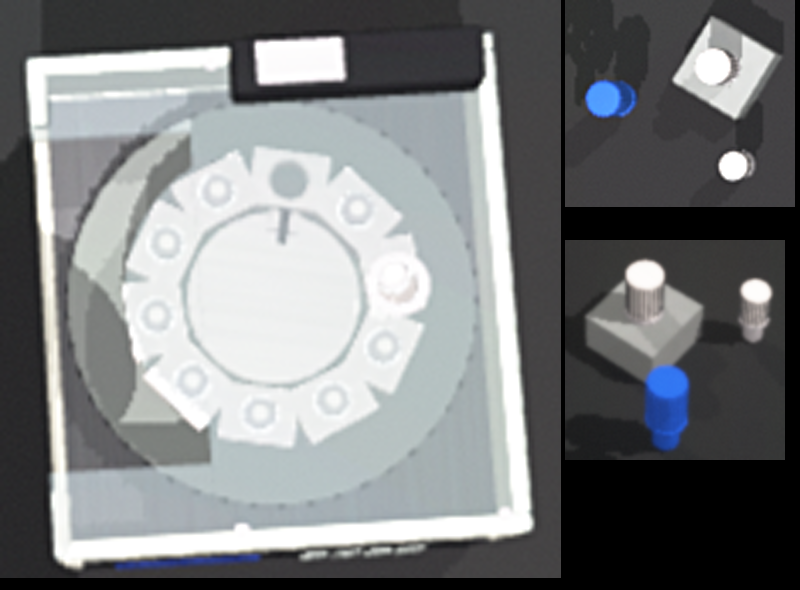

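The crop confirms it: the ribbed knob in the grey block is the larger of the two non-blue plugs, so that is the one. The smaller is at (179,317) and the blue one at (123,288). The home well is at (360.3,158) and the bezel at (392.4,188.5). Next I take a close view from above the sampler.

```bash
python3 - <<'E'
from h import *
f=lambda a,b:(275+a/3.4,105+b/3.4)
c=[onz("top",*f(*q),150)[:2] for q in((65,560),(530,525),(490,40),(30,60))]
print(np.round(c,1)); 
e=c[0]-c[1];print("yaw front",np.arctan2(-e[0],e[1]));e=c[3]-c[0];print("yaw left",np.arctan2(e[1],e[0]))
po=onz("top",*f(399,284),150)[:2];print("port",po)
print("plug top",onz("top",169,272.5,80))
yaw=.05;Y=np.array([-np.sin(yaw),np.cos(yaw)])
x=np.array([Y[0],Y[1],0]);z=np.array([0,0,-1.]);R=np.column_stack([x,np.cross(z,x),z])
t=po+72*Y-25*Y
ctrl.move_ptp([t[0],t[1],255],R)
ctrl.hold(.3);st=sensors.read_state();p,d=optics.grab_frame("wrist")
np.savez("pics/w1.npz",p=p,d=d,**{k:st[k] for k in("eef_pos","eef_rot")});cv2.imwrite("pics/w1.png",p[:,:,::-1]);print(st["t"],st["eef_pos"],st["q"])
E
```

```text
[[ 449.6   65.4]
 [ 465.3 -207.4]
 [ 758.  -194.8]
 [ 749.4   82.3]]
yaw front 0.057494544110661384
yaw left 0.056156778161567625
port [ 609.7649651  -135.02361444]
plug top [451.3059569  329.50030595  80.        ]
2.9917 [607.46936184 -87.62434682 255.04352637] [-2.84170648e-01  2.88700689e-01  1.44279133e+00  3.01806327e-06
  1.41001627e+00 -3.34902905e-01]
```

View pics/w1.png

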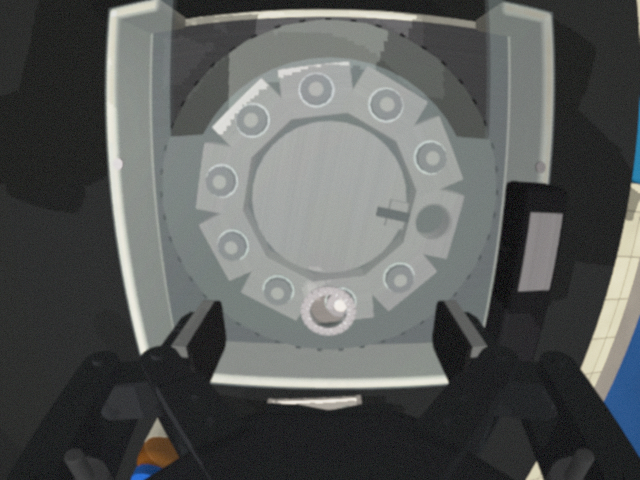

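The wrist view shows the port bezel at (328,310), the home well at (433,219) with its bar pointing at the hub, and the caps around it. I use the cap centres to fit the axis.

```bash
cat >> h.py <<'E'
from scipy.optimize import least_squares
def fitc(P):
    P=np.array(P)[:,:2];s=least_squares(lambda a:np.hypot(*(P-a[:2]).T)-a[2],[*P.mean(0),70]);return s.x,s.fun
def load(f):
    q=np.load(f);return q["p"],q["d"],{"eef_pos":q["eef_pos"],"eef_rot":q["eef_rot"]}
E
python3 - <<'E'
from h import *
p,d,st=load("pics/w1.npz")
g=cv2.cvtColor(p,cv2.COLOR_RGB2GRAY)
def refine(u,v,rs=(12,22),w=4):
    r=cv2.HoughCircles(cv2.resize(g[v-28:v+29,u-28:u+29],None,fx=4,fy=4,interpolation=cv2.INTER_CUBIC),cv2.HOUGH_GRADIENT,1,400,param1=80,param2=15,minRadius=rs[0]*4,maxRadius=rs[1]*4)
    if r is None:return None
    a=r[0,0]/4;return u-28+a[0],v-28+a[1],a[2]
caps=[(316,90),(386,104),(431,157),(399,278),(278,290),(232,245),(222,180),(253,121)]
rc=[refine(*c) for c in caps];print(np.round(rc,1).tolist())
for z in(136,139,142):
    x,e=fitc([onz("wrist",*c[:2],z,st) for c in rc]);print(z,x.round(1),e.round(1))
po=refine(328,310,(20,28));hw=refine(433,219,(13,22));print(po,hw)
P=onz("wrist",*po[:2],150,st)[:2];H=onz("wrist",*hw[:2],132,st)[:2];print("port",P,"home",H)
A=fitc([onz("wrist",*c[:2],139,st) for c in rc])[0][:2]
ang=lambda v:np.arctan2(v[1],v[0])
print("axis-port",np.hypot(*(P-A)),"yaw",ang(A-P)-np.pi/2,"theta",ang(H-A)-ang(P-A), "r home",np.hypot(*(H-A)))
caa=[ang(onz("wrist",*c[:2],139,st)[:2]-A) for c in rc];print("theta caps mod36",np.round(np.mod(np.array(caa)-ang(P-A),np.pi/5),3))
print(sensors.read_state()["force"])
E
```

```text
Traceback (most recent call last):
ValueError: setting an array element with a sequence. The requested array has an inhomogeneous shape after 1 dimensions. The detected shape was (8,) + inhomogeneous part.
```

```bash
cat >> h.py <<'E'
def refine(g,u,v,rs=(12,22)):
    u,v=int(round(u)),int(round(v))
    a=cv2.resize(g[v-30:v+31,u-30:u+31],None,fx=4,fy=4,interpolation=cv2.INTER_CUBIC)
    r=cv2.HoughCircles(a,cv2.HOUGH_GRADIENT_ALT,1.5,400,param1=100,param2=.3,minRadius=rs[0]*4,maxRadius=rs[1]*4)
    if r is None: r=cv2.HoughCircles(a,cv2.HOUGH_GRADIENT,1,400,param1=40,param2=8,minRadius=rs[0]*4,maxRadius=rs[1]*4)
    if r is None: return None
    x=r[0,0]/4;return u-30+x[0],v-30+x[1],x[2]
ang=lambda v:np.arctan2(v[1],v[0])
E
python3 - <<'E'
from h import *
p,d,st=load("pics/w1.npz")
g=cv2.cvtColor(p,cv2.COLOR_RGB2GRAY)
caps=[(316,90),(386,104),(431,157),(399,278),(278,290),(232,245),(222,180),(253,121)]
rc=[r for r in(refine(g,*c) for c in caps) if r];print(np.round(rc,1).tolist())
for z in(136,139,142):
    x,e=fitc([onz("wrist",*c[:2],z,st) for c in rc]);print(z,x.round(1),e.round(1))
po=refine(g,328,310,(20,28));hw=refine(g,433,219,(13,22));print(po,hw)
P=onz("wrist",*po[:2],150,st)[:2];H=onz("wrist",*(hw or (433,219))[:2],132,st)[:2];print("port",P,"home",H)
A=fitc([onz("wrist",*c[:2],139,st) for c in rc])[0][:2]
print("axis-port",np.hypot(*(P-A)),"yaw",ang(A-P)-np.pi/2,"theta",ang(H-A)-ang(P-A), "r home",np.hypot(*(H-A)))
caa=[ang(onz("wrist",*c[:2],139,st)[:2]-A) for c in rc];print("theta caps mod36",np.round(np.mod(np.array(caa)-ang(P-A),np.pi/5),3))
E
```

```text
[[317.5, 90.0, 16.899999618530273], [383.79998779296875, 104.80000305175781, 17.399999618530273], [430.6000061035156, 157.8000030517578, 15.0], [400.1000061035156, 279.5, 14.5], [277.20001220703125, 291.8999938964844, 17.200000762939453], [233.5, 245.39999389648438, 15.100000381469727], [220.5, 181.10000610351562, 14.899999618530273], [250.8000030517578, 120.5999984741211, 15.100000381469727]]
136 [606.5 -60.3  72.8] [ 0.1 -0.5 -0.2  0.5  0.3 -1.2  0.4  0.7]
139 [606.5 -59.7  71.9] [ 0.1 -0.5 -0.2  0.5  0.3 -1.2  0.4  0.7]
142 [606.5 -59.1  70.9] [ 0.1 -0.5 -0.2  0.5  0.3 -1.2  0.4  0.7]
(np.float32(328.125), np.float32(307.625), np.float32(27.85)) (np.float32(433.375), np.float32(222.75), np.float32(18.220022))
port [ 609.31309247 -128.47739661] home [678.53872565 -70.6342572 ]
axis-port 68.85510455264276 yaw 0.04093888122338907 theta 1.3789628225883523 r home 72.87173898068295
theta caps mod36 [0.111 0.144 0.13  0.124 0.115 0.114 0.115 0.128]
```

```bash
cat >> h.py <<'E'
A=np.array([606.5,-60.]);YAW=.055;RR=109.
def pose(phi,r=RR):
    a=YAW+np.pi/2+phi;u=np.array([np.cos(a),np.sin(a)]);x=np.array([*u,0]);z=np.array([0,0,-1.])
    return A+r*u,np.column_stack([x,np.cross(z,x),z])
def F(n=4):
    f=[]
    for _ in range(n): ctrl.hold(.02);f.append(sensors.read_state()["force"])
    return np.mean(f,0)
def touch(phi):
    "above -> contact -> press to about 11 N; returns tip z, F0"
    xy,R=pose(phi)
    ctrl.move_ptp([*xy,215],R);ctrl.move_l([*xy,152],vel=120);ctrl.hold(.2);f0=F()
    hit=ctrl.move_l([*xy,130],vel=15,threshold=2.5)
    st=sensors.read_state();print("hit",hit,"tipz",st["eef_pos"][2]-25,"f",(F()-f0).round(1))
    return f0,st["eef_pos"][2]
E
python3 - <<'E'
from h import *
ctrl.gripper_to(0,30);print(sensors.read_state()["grip_width"])
f0,z=touch(.36)
xy,R=pose(.36)
for dz in(.3,.6,.9):
    ctrl.move_l([*xy,z-dz],vel=10);f=F()-f0;st=sensors.read_state();print(dz,st["eef_pos"].round(2),f.round(2))
    if f[2]>9: break
np.savez("f0.npz",f0=f0,z=z)
print(xy,st["t"])
E
```

```text
-0.19294080189524904
hit True tipz 117.41779999261647 f [0.1 0.1 4.7]
0.3 [562.7   39.83 142.39] [-0.54  0.64  4.76]
0.6 [562.72  39.78 142.4 ] [-1.3   0.93  6.61]
0.9 [562.75  39.78 142.38] [-1.52  0.4   7.96]
[562.55229759  39.74767893] 7.175
```

```bash
cat >> h.py <<'E'
def stroke(p0,p1,zc,f0,target=11.,step=.08):
    n=max(1,int(np.ceil(abs(p1-p0)/step)))
    for ph in np.linspace(p0,p1,n+1)[1:]:
        xy,R=pose(ph);ctrl.move_l([*xy,zc],R,vel=35)
        f=F(2)-f0;zc-=np.clip((target-f[2])*.08,-.4,.3)
        print(round(ph,3),f.round(1),round(zc,2))
        if f[2]>22: print("too hard");break
    return zc
def lift():
    p=sensors.read_state()["eef_pos"].copy();p[2]=185;ctrl.move_l(p,vel=120)
def look(name,off=25):
    Y=np.array([-np.sin(YAW),np.cos(YAW)]);t=A-off*Y;_,R=pose(0)
    ctrl.move_ptp([*t,255],R);ctrl.hold(.25);st=sensors.read_state();p,d=optics.grab_frame("wrist")
    np.savez(f"pics/{name}.npz",p=p,d=d,**{k:st[k] for k in("eef_pos","eef_rot")});cv2.imwrite(f"pics/{name}.png",p[:,:,::-1]);return p,d,st
E
python3 - <<'E'
from h import *
q=np.load("f0.npz");f0,z=q["f0"],float(q["z"])
xy,R=pose(.36);zc=z-1.4;ctrl.move_l([*xy,zc],vel=10);print((F()-f0).round(1))
zc=stroke(.36,-.36,zc,f0);lift()
f0,z=touch(.36);zc=z-1.4;xy,R=pose(.36);ctrl.move_l([*xy,zc],vel=10);print((F()-f0).round(1))
zc=stroke(.36,-.2,zc,f0);lift()
p,d,st=look("w2");print(st["t"])
E
```

```text
[-2.9  1.  10.3]
0.28 [-1.4  1.8  8.8] 140.84
0.2 [-1.2  1.6  9.4] 140.71
0.12 [-1.   0.7  9.4] 140.58
0.04 [-0.6  0.1  8.9] 140.41
-0.04 [-0.8 -0.   9.3] 140.28
-0.12 [-0.5  0.   9.2] 140.14
-0.2 [-0.7 -0.5 10.1] 140.06
-0.28 [-0.7 -0.7 10.4] 140.01
-0.36 [-0.8 -0.4 10.2] 139.95
hit True tipz 117.38962422420792 f [-0.2  0.   4.7]
[-2.   1.5  8.6]
0.29 [-0.8  1.3  8.2] 140.77
0.22 [-1.2  0.9  9.2] 140.62
0.15 [-1.7  1.2  8.6] 140.43
0.08 [-0.5  0.6  9.2] 140.29
0.01 [-0.3 -0.2  9.3] 140.15
-0.06 [-1.   0.4  9.6] 140.04
-0.13 [-1.2 -0.3  9.2] 139.89
-0.2 [-0.9 -0.   9.9] 139.8
19.3833
```

View pics/w2.png

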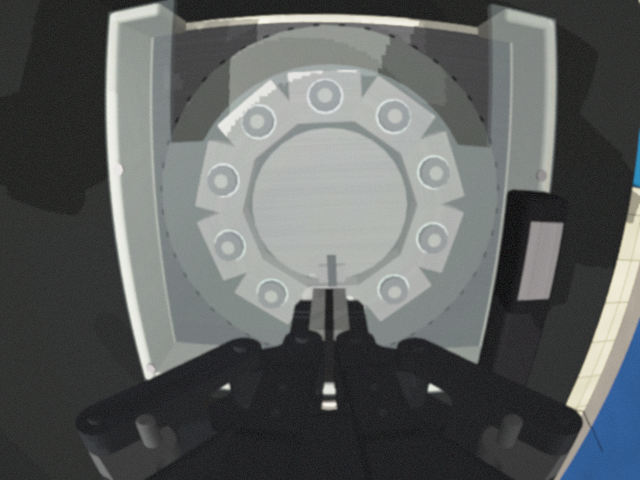

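The bar is now at (331,270), near home, but the shut fingers hide the port. I'll open the gripper and look straight down on the port.

```bash
python3 - <<'E'
from h import *
ctrl.gripper_to(85)
p,d,st=look("w3",off=72+70)
print(st["t"],proj([610.5,-132,150],st),proj([*A,150],st))
c=p[20:245,215:441];cv2.imwrite("pics/w3c.png",cv2.resize(c[:,:,::-1],None,fx=2.6,fy=2.6,interpolation=cv2.INTER_CUBIC))
E
```

```text
21.0083 (np.float64(328.4635290341914), np.float64(139.39585898905437)) (np.float64(328.6931123687205), np.float64(22.39892396222993))
```

View pics/w3c.png

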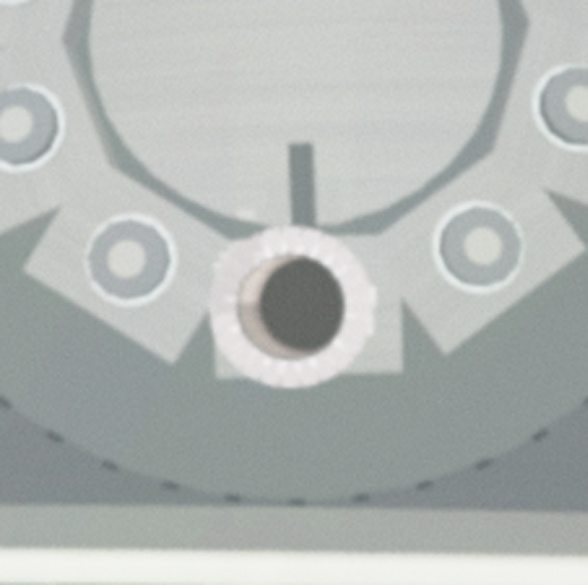

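The bezel is at crop (293,306) and the well at about (307,304), so the well sits a few mm to the right (+x). That means theta is still slightly positive. I'll compute it from the two neighbouring caps and the bezel.

```bash
cat >> h.py <<'E'
def theta(p,st,c1,c2,po):
    g=cv2.cvtColor(p,cv2.COLOR_RGB2GRAY)
    a,b=[refine(g,*c,(13,20)) for c in(c1,c2)];q=refine(g,*po,(27,35))
    print("caps",np.round(a,1),np.round(b,1),"port",np.round(q,1))
    a,b=[onz("wrist",*c[:2],141.4,st)[:2] for c in(a,b)];P=onz("wrist",*q[:2],150,st)[:2]
    t=(b-a)/np.hypot(*(b-a));n=np.array([t[1],-t[0]]);m=(a+b)/2
    H=m+13.76*n;Ax=m-58.25*n
    print("chord",np.hypot(*(b-a)),"H",H.round(1),"P",P.round(1),"H-P",(H-P).round(2),"axis",Ax.round(1),"|P-A|",np.hypot(*(P-Ax)).round(1),"yaw",(ang(Ax-P)-np.pi/2).round(3))
    return ang(H-Ax)-ang(P-Ax)
E
python3 - <<'E'
from h import *
p,d,st=load("pics/w3.npz");k=lambda x,y:(215+x/2.6,20+y/2.6)
print("theta",theta(p,st,k(130,259),k(479,247),k(293,306)))
g=cv2.cvtColor(p,cv2.COLOR_RGB2GRAY)
# dark well blob
m=((g<110)*255).astype(np.uint8)[110:165,290:370];n,l,s,c=cv2.connectedComponentsWithStats(m);i=1+s[1:,4].argmax();print("dark",s[i]+[290,110,0,0,0],c[i]+[290,110])
E
```

```text
caps [265.  120.8  15.2] [400.5 115.   15.6] port [326.6 136.1  32.9]
chord 83.90354579560532 H [ 613.8 -131.5] P [ 609.3 -130.1] H-P [ 4.47 -1.38] axis [606.4 -59.9] |P-A| 70.3 yaw 0.042
theta 0.06119656937194451
dark [316 120  30  34 765] [330.58823529 136.9620915 ]
```

```bash
cat >> h.py <<'E'
def radial(g,u,v,r0,r1,sign):
    "strongest radial edge (sign -1: bright inside) -> robust circle"
    a=np.linspace(0,2*np.pi,90,endpoint=False);r=np.arange(r0,r1,.25)
    G=cv2.GaussianBlur(g,(0,0),1).astype(np.float32)
    S=cv2.remap(G,(u+np.outer(np.cos(a),r)).astype(np.float32),(v+np.outer(np.sin(a),r)).astype(np.float32),cv2.INTER_LINEAR)
    D=sign*np.gradient(S,axis=1);k=D.argmax(1);ok=D.max(1)>1.5
    Q=np.c_[u+np.cos(a)*r[k],v+np.sin(a)*r[k]][ok]
    s=least_squares(lambda x:np.hypot(Q[:,0]-x[0],Q[:,1]-x[1])-x[2],[u,v,(r0+r1)/2],loss="soft_l1",f_scale=.4);return s.x,ok.sum(),np.median(abs(s.fun))
def measure(p,st,c1=(265,120),c2=(400,115),po=(327.7,137.7)):
    g=cv2.cvtColor(p,cv2.COLOR_RGB2GRAY)
    a,b=[radial(g,*c,13,20,-1) for c in(c1,c2)];q=radial(g,*po,28,36,-1)
    a,b=[radial(g,*c[0][:2],13,20,-1) for c in(a,b)];q=radial(g,*q[0][:2],28,36,-1)
    for i in(a,b,q):print(i[0].round(2),i[1],i[2].round(2))
    a,b=[onz("wrist",*c[0][:2],141.4,st)[:2] for c in(a,b)];P=onz("wrist",*q[0][:2],150,st)[:2]
    t=(b-a)/np.hypot(*(b-a));n=np.array([t[1],-t[0]]);m=(a+b)/2;H=m+13.76*n;Ax=m-58.25*n
    print("chord",np.hypot(*(b-a)).round(1),"H",H.round(1),"P",P.round(1),"H-P",(H-P).round(2),"axis",Ax.round(1),"|P-A|",np.hypot(*(P-Ax)).round(1),"yaw",(ang(Ax-P)-np.pi/2).round(3))
    return ang(H-Ax)-ang(P-Ax)
E
python3 - <<'E'
from h import *
p,d,st=load("pics/w3.npz");print("before",measure(p,st))
ctrl.gripper_to(0,30)
f0,z=touch(0.);zc=z-1.4;xy,R=pose(0.);ctrl.move_l([*xy,zc],vel=10);print((F()-f0).round(1))
stroke(0.,-.05,zc,f0,step=.03);lift()
p,d,st=look("w4",off=142);print(st["t"])
print(measure(p,st,c2=(397,120),c1=(262,116)))
c=p[20:245,215:441];cv2.imwrite("pics/w4c.png",cv2.resize(c[:,:,::-1],None,fx=2.6,fy=2.6,interpolation=cv2.INTER_CUBIC))
E
```

```text
[264.65 119.36  18.24] 64 0.22
[398.81 114.42  18.32] 61 0.14
[326.63 137.62  31.42] 78 0.48
chord 83.0 H [ 613.  -130.9] P [ 609.4 -131. ] H-P [3.65 0.07] axis [606.1 -59.3] |P-A| 71.8 yaw 0.046
before 0.050650899281866835
hit True tipz 117.42683182867373 f [-0.3  0.1  3.3]
[-2.2  0.7  7.5]
-0.025 [-1.2  0.7  7.2] 140.73
-0.05 [-1.8  1.3  8. ] 140.48
27.275
[259.12 116.28  18.39] 53 0.22
[393.88 118.64  18.43] 49 0.2
[326.82 138.33  31.56] 81 0.49
chord 83.2 H [ 608.8 -131.2] P [ 609.4 -131. ] H-P [-0.55 -0.14] axis [606.  -59.2] |P-A| 71.9 yaw 0.046
-0.00768975389933213
```

View pics/w4c.png

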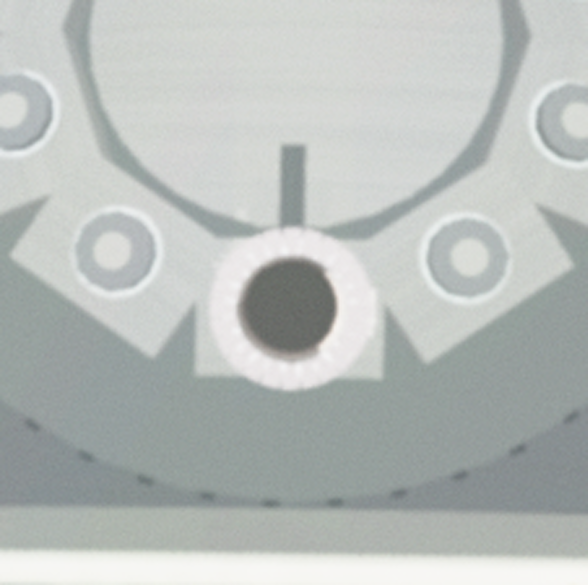

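The well now fills the port, about 0.6 to 1 mm past home on the clockwise side (dark disc 240–338, bezel centre 293). I'll make one small nudge back.

```bash
python3 - <<'E'
from h import *
f0,z=touch(0.);zc=z-1.4;xy,R=pose(0.);ctrl.move_l([*xy,zc],vel=10);print((F()-f0).round(1))
stroke(0.,.018,zc,f0,step=.03);lift()
ctrl.gripper_to(60,30)
p,d,st=look("w5",off=142);print(st["t"])
print(measure(p,st,c2=(395,118),c1=(260,117)))
g=cv2.cvtColor(p,cv2.COLOR_RGB2GRAY)
for f in("w4","w5"):
    g=cv2.cvtColor(load(f"pics/{f}.npz")[0],cv2.COLOR_RGB2GRAY)
    print(f,radial(g,326,137,16,20.5,1)[0], [int(x) for x in g[137,300:354]])
E
```

```text
hit True tipz 117.44668299892655 f [-0.1 -0.1  3.3]
[-2.  -0.1  7.1]
0.018 [1.4 0.7 5.1] 140.75
33.0917
[259.17 116.26  18.34] 59 0.23
[393.92 118.84  18.39] 61 0.17
[327.02 138.31  31.56] 76 0.52
chord 83.2 H [ 608.8 -131.2] P [ 609.4 -131. ] H-P [-0.65 -0.21] axis [606.1 -59.3] |P-A| 71.8 yaw 0.046
-0.009215172288335571
w4 [325.29037898 137.61982175  18.73027103] [233, 233, 234, 234, 234, 220, 182, 149, 131, 114, 109, 106, 107, 102, 108, 106, 109, 104, 110, 105, 109, 104, 104, 109, 106, 108, 106, 105, 105, 107, 104, 109, 105, 102, 110, 108, 103, 104, 107, 107, 107, 107, 104, 122, 176, 229, 239, 238, 234, 235, 236, 234, 234, 233]
w5 [325.40807822 137.45137382  18.718368  ] [215, 214, 216, 222, 227, 217, 188, 150, 127, 112, 103, 103, 99, 100, 101, 100, 101, 100, 103, 100, 101, 104, 102, 100, 100, 103, 105, 105, 100, 104, 103, 104, 107, 96, 104, 105, 106, 103, 100, 100, 104, 101, 103, 116, 167, 221, 233, 233, 230, 231, 234, 233, 229, 227]
```

```bash
python3 - <<'E'
from h import *
ctrl.gripper_to(0,30)
f0,z=touch(0.);xy,R=pose(0.);zc=z-1.9;ctrl.move_l([*xy,zc],vel=10);print((F()-f0).round(1))
stroke(0.,.022,zc,f0,step=.03);lift()
p,d,st=look("w6",off=142);print(st["t"])
print(measure(p,st,c2=(395,118),c1=(260,117)))
E
```

```text
hit True tipz 117.44574692796635 f [-0.1  0.4  4.7]
[-1.9  0.   9.2]
0.022 [0.7 0.8 7.1] 140.25
38.9333
[259.23 116.26  18.34] 46 0.23
[394.02 118.76  18.45] 52 0.14
[326.8  138.31  31.59] 79 0.48
chord 83.2 H [ 608.9 -131.2] P [ 609.3 -131. ] H-P [-0.47 -0.17] axis [606.2 -59.2] |P-A| 71.9 yaw 0.044
-0.006623782238307507
```

Theta is about −0.007 rad (0.5 mm), which is well inside the clearance. Now the plug: look from above, then grasp.

```bash
cat >> h.py <<'E'
def Rx(a):
    x=np.array([np.cos(a),np.sin(a),0]);z=np.array([0,0,-1.]);return np.column_stack([x,np.cross(z,x),z])
E
python3 - <<'E'
from h import *
a=2.2;R=Rx(a);X=np.array([np.cos(a),np.sin(a)]);g0=np.array([451.,329.])
ctrl.gripper_to(60,40)
ctrl.move_ptp([*(g0-70*X),195],R);ctrl.hold(.25);st=sensors.read_state();p,d=optics.grab_frame("wrist")
u,v=proj([*g0,80],st);g=cv2.cvtColor(p,cv2.COLOR_RGB2GRAY)
q=radial(g,u,v,17,32,-1);q=radial(g,*q[0][:2],20,29,-1);print(u,v,q,onz("wrist",*q[0][:2],80,st),st["t"])
c=p[int(v)-75:int(v)+75,int(u)-100:int(u)+100].copy();cv2.circle(c,(int(q[0][0]-int(u)+100),int(q[0][1]-int(v)+75)),int(q[0][2]),(255,0,0),1)
cv2.imwrite("pics/w7c.png",cv2.resize(c[:,:,::-1],None,fx=3,fy=3))
E
```

```text
328.29322035453276 135.43965124667693 (array([328.54818493, 129.26582464,  25.22975286]), np.int64(23), np.float64(0.17499715829395512)) [448.85423448 332.22055436  80.        ] 41.625
```

View pics/w7c.png

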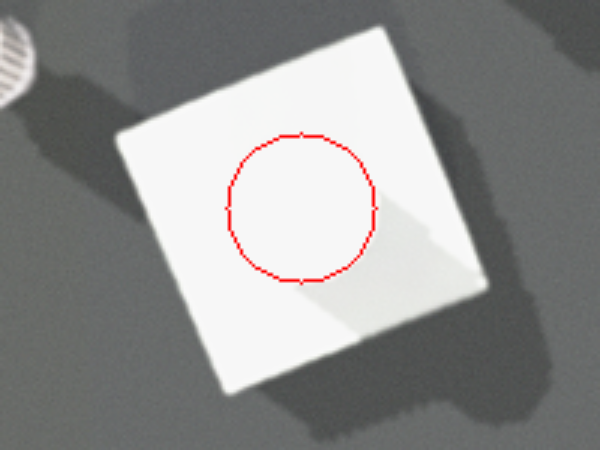

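The knob merges with the sunlit block top (block corners (118,133)–(487,288) in the crop), and only the shadow side shows an edge. I'll cross-check with the depth image.

```bash
python3 - <<'E'
from h import *
st=sensors.read_state();p,d=optics.grab_frame("wrist")
T=C["wrist"]["T_tool_cam"];K=C["wrist"]["mtx"]
vv,uu=np.mgrid[60:220,240:420];x=(uu-K[0,2])/K[0,0];y=(vv-K[1,2])/K[1,1];r=np.hypot(x,y)+1e-9
D=np.stack([x*np.sin(r)/r,y*np.sin(r)/r,np.cos(r)],-1);D/=D[...,2:];Pc=D*d[60:220,240:420,None]
W=(Pc@T[:3,:3].T+T[:3,3])@st["eef_rot"].T+st["eef_pos"]
z=W[...,2];m=((z>68)&(z<95)).astype(np.uint8);n,l,s,c=cv2.connectedComponentsWithStats(m)
for i in range(1,n):
    if s[i,4]>100:
        k=l==i;cn,_=cv2.findContours(k.astype(np.uint8),0,2);(cx,cy),rad=cv2.minEnclosingCircle(cn[0]);print(s[i],c[i]+[240,60],(cx+240,cy+60,rad),W[k].mean(0),np.median(z[k]),onz("wrist",*(c[i]+[240,60]),80,st))
print("block z",np.median(z[(z>25)&(z<45)]))
m=((z>25)&(z<95)).astype(np.uint8);cn,_=cv2.findContours(m,0,2);b=cv2.minAreaRect(max(cn,key=cv2.contourArea));print(b,onz("wrist",b[0][0]+240,b[0][1]+60,36,st))
E
```

```text
[  64   44   51   51 1930] [328.73782383 129.28549223] (328.75, 129.375, 25.815853118896484) [448.93728803 332.40761956  79.95220792] 80.04428325481258 [448.95237285 332.38564043  80.        ]
block z 36.11124753816861
((88.44673919677734, 70.22781372070312), (94.64352416992188, 96.0577392578125), 67.61986541748047) [448.98776552 331.94367157  36.        ]
```

```bash
python3 - <<'E'
from h import *
R=Rx(2.2);c=np.array([448.9,332.3])
ctrl.move_l([*c,130],R,vel=250)
print(ctrl.move_l([*c,66],vel=90,threshold=8))
ctrl.hold(.1);f0=F()
ctrl.gripper_to(20,40);st=sensors.read_state();print("grip",st["grip_width"],st["eef_pos"],"f",(F()-f0).round(1))
ctrl.move_l([*c,110],vel=70);print("lifted f",(F()-f0).round(1),sensors.read_state()["grip_width"])
ctrl.move_l([*c,250],vel=250);P=np.array([609.35,-131.0])
ctrl.move_ptp([*P,250],Rx(np.pi/2+YAW));ctrl.hold(.15);st=sensors.read_state();p,d=optics.grab_frame("wrist")
cv2.imwrite("pics/w8.png",p[150:470,130:530,::-1]);print(st["eef_pos"],st["grip_width"],st["t"])
E
```

```text
False
grip 30.141721615327025 [449.15350775 332.46365917  66.55551908] f [-0.9 -0.   4. ]
lifted f [-0.3  0.6 -1.4] 30.499839762541242
[ 609.48900959 -129.67321102  250.10618838] 30.074990196274538 47.2083
```

View pics/w8.png

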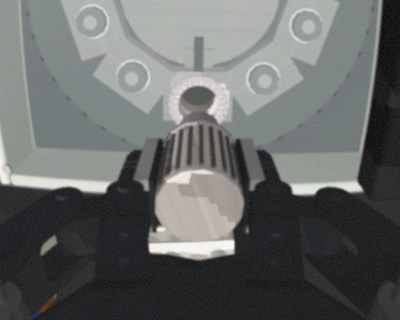

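The plug is held upright over the port, with the bezel at crop (198,100) and the well dark below it. I insert with small steps and force centring.

```bash
python3 - <<'E'
from h import *
xy=np.array([609.35,-131.0]);R=Rx(np.pi/2+YAW)
ctrl.move_l([*xy,216],R,vel=150);ctrl.hold(.15);f0=F(3);print(sensors.read_state()["eef_pos"].round(2))
for z in(207,203,199,195,192,189,186,183.5,182,181,180):
    hit=ctrl.move_l([*xy,z],vel=30,threshold=9);f=F(2)-f0;st=sensors.read_state()
    print(z,hit,st["eef_pos"].round(2),f.round(1),round(st["t"],2))
    xy=xy+np.clip(.1*f[:2],-.5,.5)
    if hit or f[2]>8: break
E
```

```text
[ 610.17 -131.24  217.48]
207 False [ 609.19 -130.97  206.68] [ 0.9 -1.2 -0.2] 48.32
203 False [ 609.3  -131.06  202.74] [ 0.5  0.5 -0.1] 48.63
199 False [ 609.33 -130.99  198.7 ] [ 0.4 -0.3  0.6] 48.95
195 False [ 609.37 -131.05  194.72] [0.1 0.2 0.3] 49.27
192 False [ 609.39 -131.06  191.77] [-0.4 -1.   0.5] 49.55
189 False [ 609.37 -131.15  188.76] [ 0.6 -0.8  0.4] 49.83
186 False [ 609.44 -131.24  185.75] [-0.1 -0.4 -0.1] 50.12
183.5 False [ 609.49 -131.3   183.31] [ 0.2 -1.  -0.1] 50.4
182 False [ 609.55 -131.39  181.9 ] [ 0.  -0.1  0.2] 50.68
181 False [ 609.58 -131.43  180.98] [ 0.1 -0.3  0.8] 50.97
180 False [ 609.78 -131.5   180.56] [-0.8 -0.2  3.8] 51.25
```

The shoulder touched the deck at 180.5, as predicted. Now I release, retreat and check.

```bash
python3 - <<'E'
from h import *
ctrl.gripper_to(60);st=sensors.read_state();p0=st["eef_pos"];print(p0)
ctrl.move_l([p0[0],p0[1],262],vel=120)
Y=np.array([-np.sin(YAW),np.cos(YAW)]);t=A-130*Y
ctrl.move_ptp([*t,275],pose(0)[1]);ctrl.hold(.3)
st=sensors.read_state();p,d=optics.grab_frame("wrist")
T=C["wrist"]["T_tool_cam"];K=C["wrist"]["mtx"]
vv,uu=np.mgrid[40:240,200:460];x=(uu-K[0,2])/K[0,0];y=(vv-K[1,2])/K[1,1];r=np.hypot(x,y)+1e-9
D=np.stack([x*np.sin(r)/r,y*np.sin(r)/r,np.cos(r)],-1);D/=D[...,2:];Pc=D*d[40:240,200:460,None]
W=(Pc@T[:3,:3].T+T[:3,3])@st["eef_rot"].T+st["eef_pos"];z=W[...,2]
k=z>186;print("head top z",np.median(z[k]),"xy",W[k].mean(0),"spread",z[k].std(), "deck",np.median(z[(z>140)&(z<160)]))
q,_=optics.grab_frame("side")
a=cv2.resize(p[20:245,215:441],(450,450));b=cv2.resize(q[150:290,200:370],(340,280));o=np.zeros((450,800,3),np.uint8);o[:,:450]=a;o[:280,455:795]=b
cv2.imwrite("pics/w9.png",o[:,:,::-1]);print(st["t"],sensors.read_state()["force"])
E
```

```text
[ 609.62183143 -131.44429892  179.91079201]
head top z 194.1189708402649 xy [ 609.95525261 -129.98427986  207.88614879] spread 50.69328750461577 deck 150.10982915437734
53.1333 [ 0.04061958 -0.14419658 -0.60580956]
```

View pics/w9.png

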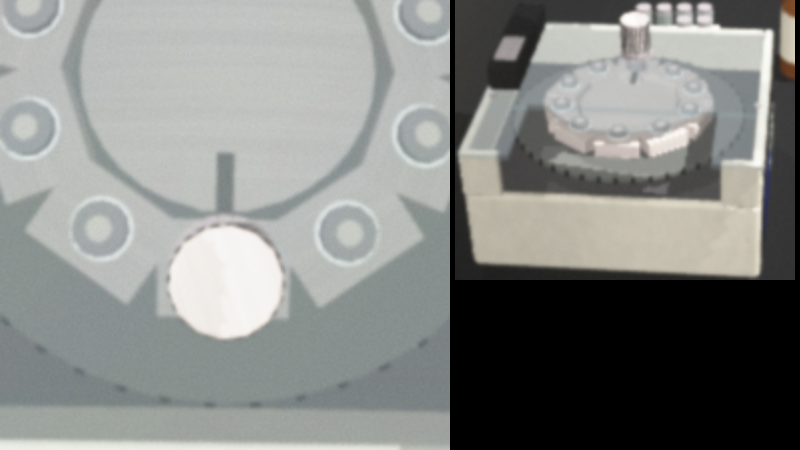

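The plug stands upright in the port. Its head top is at z 194.1 with the deck at 150.1, so it stands 44 mm proud as expected when fully home. The bar points at the port and the robot is clear.

```bash
python3 -c "
from plant import ctrl
print(ctrl.finish_job())"
```

```text
the job is handed in; nothing more can be done
None
```

The carousel is at home and the homing plug is seated in its well through the port. I released it, moved the arm clear, and handed the job in at about 53 s of the 72 s allowed.

- **Carousel:** I turned it clockwise with a fingertip on the rim, pressing about 7–10 N, in two long strokes and then a short one to trim. The last camera measurement before the plug went in gave −0.007 rad, so the well was about 0.5 mm off the port's centre.
- **Plug:** I took the ribbed aluminium plug from the grey block and lowered it with small force-checked steps. The side forces stayed at about 1 N, and the shoulder met the deck at about 4 N. After release, the head top was 44 mm above the deck, which is right for fully home, and the plug stood upright.
- **Checks that disagreed or failed:**
  - The first of two small anticlockwise nudges moved nothing I could measure. The second took out only a small part of the remaining offset.
  - The sampler's turn measured 0.044–0.057 rad depending on the method, so the well could be up to about 1 mm off centre. The plug still went in without resistance.
  - The knob's edge was washed out against the block in the colour image, so I confirmed its position from the depth image before grasping it.
- **Other things on the bench:** I saw no contact with any of them, but I took no final picture of the whole bench.

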